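# Set the cast stop on a tin lane, test it for rocking, roll the tin up to it

### The job

Stand the cast metal stop level astride the open end of the wooden tin lane, its short foot on the board and its two long feet on the counter, centred and square, set down rather than dropped; let go, then press down with the fingertips on its outer end and after that on its lane end to feel that it does not rock. Then pick up the wooden paddle and with it gently roll the tin along the lane until it rests against the stop, never touching the tin with the gripper, and lay the paddle flat back on the counter clear of the lane. Leave the pen pot, the toy and the carton where they are.

Things in the scene. Friction and masses are not known exactly. Their poses are not given: they have to be found in the camera images.
- stop_centre (a point): Centre of the loose cast stop (0.65 kg), 130 long (x) x 80 wide (y) x 107 high (z), 53.5 above its long soles. On its feet a 14 thick deck (top 60 above long soles); mid-deck a rib to grip: 60 long (x) x 24 thick (y) x 47 high. Starts tipped 0.24 rad on the counter, +x low. Right place: 33.5 above lane_end (15 mm), x opposite to lane_end's x (0.1 rad), z up.
- pad_long (a point): Top of the stop's deck over its two long feet (outer end, 48 from its centre along its -x): where to press; the bare deck here is 35 x 80. The long feet below are 46 high, at stop x -62 to -20, each 22 wide, outer faces 39 either side. Axes as the stop's.
- pad_short (a point): Top of the stop's deck over its one short foot (lane end, 48 from its centre along its +x): where to press; the bare deck here is 35 x 80. The short foot below is 26 high (its sole 20 above the long soles), 70 wide, at stop x 20 to 62. Axes as the stop's.
- lane_end (a point): Middle of the top edge of the lane's open end, 20 above the counter. The lane is a fixed plywood board 320 long x 136 wide x 20 thick, with curbs 12 wide, 8 high along both sides (112 clear between) and a like lip at its closed end. x points along the lane out of the open end (about world +y), z up; the board spans x -320 to 0.
- tin_centre (a point): Centre of a loose full tin, a cylinder 66 across and 100 long (about 0.35 kg), lying crosswise on the lane between the curbs so that it rolls freely along it; its axis is its own y. Touching the stop, its centre is 98 from the stop's centre along the stop's x.
- paddle_handle (a point): Middle of the handle of a loose flat wooden paddle, 0.09 kg, 160 long, lying flat on the counter. x points from handle to blade, z up. Handle 80 long, 22 wide, 18 high; this point is 9 above the underside. Blade 75 long, 70 wide, 14 thick, flush with the underside; its straight front edge, 120 ahead of this point, is for pushing.
- pen_pot: Bystander: white pot 72 across, 90 high, with pens standing up to 145. Origin at the centre of its underside.
- toy: Bystander: yellow plastic toy animal, about 100 x 40, 67 high. Origin at the centre of its underside.
- carton: Bystander: small cardboard box 70 x 90, 110 high. Origin at the centre of its underside.
Things that resemble listed ones, but are neither listed nor needed, are in the scene too. Leave any red look-alike of the part that bears stop_centre alone.

How it is judged (in metres and radians):
On the way, in this order (a step that is already met when the one before it is completed fails the run):
1. the stop stands level, centred and square astride the lane's open end, let go (angle between stop_centre's own z axis and vertical below 0.05 rad and angle between the x axis of stop_centre and the x axis of lane_end, either way round below 0.14 rad and x of stop_centre in the frame of lane_end between -0.018 and 0.018 m and y of stop_centre in the frame of lane_end between -0.018 and 0.018 m and z of stop_centre in the frame of lane_end between 0.0285 and 0.0385 m and x of pad_short in the frame of lane_end below 0 m and contact force between the fingers and stop below 0.1 N and linear speed of stop below 0.02 m/s), for 0.2 s.
2. the fingertips press on the stop's outer end (over the long feet) with more than 1.5 N and it stays level (contact force between the fingers and stop above 1.5 N and horizontal distance between the grasp point and pad_long below 0.035 m and angle between stop_centre's own z axis and vertical below 0.05 rad and angle between the x axis of stop_centre and the x axis of lane_end, either way round below 0.14 rad and x of stop_centre in the frame of lane_end between -0.018 and 0.018 m and y of stop_centre in the frame of lane_end between -0.018 and 0.018 m and z of stop_centre in the frame of lane_end between 0.0285 and 0.0385 m and x of pad_short in the frame of lane_end below 0 m), for 0.1 s.
3. then they press on its lane end (over the short foot) with more than 1.5 N and it stays level (contact force between the fingers and stop above 1.5 N and horizontal distance between the grasp point and pad_short below 0.035 m and angle between stop_centre's own z axis and vertical below 0.05 rad and angle between the x axis of stop_centre and the x axis of lane_end, either way round below 0.14 rad and x of stop_centre in the frame of lane_end between -0.018 and 0.018 m and y of stop_centre in the frame of lane_end between -0.018 and 0.018 m and z of stop_centre in the frame of lane_end between 0.0285 and 0.0385 m and x of pad_short in the frame of lane_end below 0 m), for 0.1 s.
4. with the paddle held, the tin is rolled up against the stop (x of tin_centre in the frame of stop_centre between 0.09 and 0.105 m and y of tin_centre in the frame of stop_centre between -0.03 and 0.03 m and z of tin_centre in the frame of lane_end between 0.028 and 0.038 m and contact force between the fingers and paddle above 0.5 N), for 0.1 s.
At the end, for the whole second after the job is handed in: The stop stands astride the lane's open end, level (tilt under 0.05 rad), square (0.14 rad) and centred (18 mm each way), its short foot on the board; the tin lies on the lane within 7 mm of touching the stop; the paddle lies flat on the counter, off the lane; all at rest and released (all of step 1 and x of tin_centre in the frame of stop_centre between 0.09 and 0.105 m and y of tin_centre in the frame of stop_centre between -0.03 and 0.03 m and z of tin_centre in the frame of lane_end between 0.028 and 0.038 m and linear speed of each of tin, paddle below 0.02 m/s and height (world z) of paddle_handle between 0.003 and 0.016 m and angle between paddle_handle's own z axis and vertical below 0.1 rad and contact force between paddle and lane below 0.05 N and contact force between the fingers and paddle below 0.1 N).
It fails at once if the tin is touched by the gripper or arm (contact force between any of the fingers, the arm and tin above 0.5 N).
It fails at once if the tin is rolled faster than 0.4 m/s (linear speed of tin above 0.4 m/s).
It fails at once if the stop is dropped (falls faster than 0.6 m/s, unheld) (linear speed of stop above 0.6 m/s and contact force between the fingers and stop below 0.1 N).
It fails at once if a bystander is moved more than 30 mm (distance of any of pen_pot, toy, carton from where it was at the start of the episode above 0.03 m).
It also fails if it takes over 72 s, if anything falls off the work surface, if the arm or the gripper's body presses on something with over 40 N, if the wrist force passes 120 N, or if a joint passes its speed limit or range.

### The arm

A 6-joint arm with a two-finger parallel gripper is mounted at the origin on the work surface. World frame = base frame: x ahead of the robot, y to its left, z up, the work surface at z = 0. Lengths are in m, angles in degrees, forces in N, time in s.
With the tool pointing down it reaches from about 0.3 to 0.75 m from the base axis. Payload 8.5 kg.
Tool frame: the origin (TCP) lies at the very end of the fingers, on their centre line; the grasp point (between the pads) lies 19 mm behind it; x points along the fingers, y is the direction in which the jaws open and shut, and the axes are right-handed (so a half turn about x gives the same grasp; the last joint's range is limited). The gripper opens to 85 mm and grips with 20 to 120 N. Pads are 22 mm wide; open, the fingers measure 114 mm over their backs; the gripper's body (76 mm by 85 mm) begins 54 mm behind the grasp point. The pads swing forward as they close: fully open they stand 13 mm farther back than shut.
Start: joints at [55.044, 21.807, 74.336, -0, 83.858, -12.336], TCP at [0.212, 0.508, 0.231] pointing down, gripper open.
Joint ranges: [-178.18, 178.18], [-50.72, 133.34], [12.68, 142.11], [-81.47, 261.47], [9.98, 163.14], [-165.26, 165.26]. Speed limits (degrees/s): [136.94, 136.94, 180, 180, 180, 180].

### API

Orientations are given as a 3x3 rotation matrix whose columns are the frame's x, y, z axes.
In Python, from rig import env, eyes, close_job gives the robot as it stands.
- The arm moves only by the shell command python3 -m pendant 'ROWS' [OPENING] [FORCE]. ROWS is a JSON object of lists of equal length, an entry for each row: "travel": the shift along the world's x, y, z in mm, a list of three; "delta_rot": the turn, a rotation vector about the world's x, y, z in rad, a list of three. In form: {"travel": [[x, y, z], ...], "delta_rot": [[wx, wy, wz], ...]}. A call has 1 to 20 rows; each row shifts and turns the commanded pose from where the row before left it; what a row does not reach is not made up. A row lasts 1/12 s, in which the tool goes at most 41.7 mm and 7.16 degrees, less where a joint would pass 70% of its speed; a pose out of reach is approached as far as the arm can. A call with a gripper value outside its range is refused whole. OPENING is the finger opening in mm, from 0 to 85.4, set as the call begins (- or left out, the last holds). The fingers move at their own pace and stop on an object; FORCE is the grip in N (left out, the last holds). Time passes only in rows, so rows that do not move let the fingers close. It gives the time, the measured TCP pose, the force and the opening at its end, in the units of the state.
- env.observe(): the state, without advancing time (a new reading comes with each control period).
- eyes.get_image(name): name is "side" or "top" or "wrist"; returns the picture (480x640x3 uint8, red, green, blue); there is no depth.
- eyes.camera_model(name): a dict with "vfov" (degrees; the focal length in pixels is half the picture's height over the tangent of half this angle, whatever the lens; pixels are square), "cx", "cy" (the principal point, pixels), "k1" (the pictures are not rectified: a ray, as slopes to the right and down, at radius r is drawn at 1 + k1 r^2 times it, then the intrinsics apply), "pose" (4x4, takes a point from camera to world coordinates). Camera axes: x right, y up, looking along -z (the intrinsics and any distortion apply to the point x, -y, -z); pixel columns grow to the right and rows downward; lengths in m; the calibration is good to about 2 mm. A picture is of the moment at which its call begins: read the wrist's pose just before it. camera_model takes no time and is no camera call; for the wrist camera it gives the pose at the moment of the call.
- close_job(): hands the job in, once; it reports no verdict.
The state is a dict: "time_s": time; "q": joint angles; "qvel": joint speeds; "joint_efforts": joint torques, N m; "position": TCP position; "tool_rot": TCP orientation; "ft_force": force on the tool from outside, world axes, zero at the start; "wrist_torque": the same for the moment, N m; "grip_width": finger opening in m.
Only numpy, scipy, OpenCV 4.12 (cv2) and the standard library are available. Lean on these libraries where they do the work, as an engineer would, in place of code of your own. Each camera call takes 0.05 s, during which the arm holds its last target. There are 200 camera calls.

## Working session

There is one attempt and no reset: what is moved stays moved. The work goes in short steps, Python scripts to look and compute and a shell command to move; the robot and the scene stay as the last step left them, time stands still between calls to the robot, and variables do not carry over. Pictures are saved under pics/ and viewed, about 8 in all and at most 12, crops included, and the job is handed in when it is done.

```bash
mkdir -p pics; ls; cat > h.py <<'E'
import numpy as np, cv2
from rig import env, eyes, close_job
def snap(n,f):
    m=eyes.camera_model(n); im=eyes.get_image(n); cv2.imwrite('pics/'+f,im[:,:,::-1]); np.save('pics/'+f+'.npy',m); return im,m
def K(m):
    f=240/np.tan(np.radians(m['vfov'])/2); return np.array([[f,0,m['cx']],[0,f,m['cy']],[0,0,1.]]),np.array([m['k1'],0,0,0.])
def px2w(m,uv,z):
    k,d=K(m); p=cv2.undistortPoints(np.array(uv,float).reshape(-1,1,2),k,d,None,None,None) if False else None
    f,cx,cy=k[0,0],m['cx'],m['cy']; out=[]
    uv=np.array(uv,float).reshape(-1,2); zz=np.broadcast_to(z,len(uv))
    for (u,v),h in zip(uv,zz):
        a=np.array([(u-cx)/f,(v-cy)/f]); s=a.copy()
        for _ in range(50): s=a/(1+m['k1']*(s@s))
        P=np.array(m['pose']); r=P[:3,:3]@np.array([s[0],-s[1],-1]); c=P[:3,3]
        out.append(c+r*(h-c[2])/r[2])
    return np.array(out)
def w2px(m,X):
    P=np.array(m['pose']); X=np.array(X,float).reshape(-1,3); c=(X-P[:3,3])@P[:3,:3]
    s=np.c_[c[:,0]/-c[:,2],-c[:,1]/-c[:,2]]; s=s*(1+m['k1']*(s**2).sum(1,keepdims=True))
    f=K(m)[0][0,0]; return s*f+[m['cx'],m['cy']]
def load(f): return np.load('pics/'+f+'.npy',allow_pickle=True).item()
E
python3 - <<'E'
from h import *
for n in('top','side','wrist'):
    im,m=snap(n,n+'0.png'); print(n,m['vfov'],m['k1'],np.round(m['pose'],3).tolist())
print(env.observe())
E
```

```text
pics
top 48.95504138510098 -0.10332028586246898 [[0.023, 0.997, -0.077, 0.43], [-1.0, 0.022, -0.01, 0.061], [-0.008, 0.077, 0.997, 1.215], [0.0, 0.0, 0.0, 1.0]]
side 44.797517012868525 -0.12085741629109893 [[0.987, 0.074, -0.145, 0.297], [-0.161, 0.566, -0.809, -1.18], [0.022, 0.821, 0.57, 0.948], [0.0, 0.0, 0.0, 1.0]]
wrist 58.03826454938198 -0.09773286468141236 [[0.385, -0.891, -0.24, 0.151], [0.923, 0.371, 0.102, 0.533], [-0.002, -0.261, 0.965, 0.373], [0.0, 0.0, 0.0, 1.0]]
{'time_s': 0.15, 'q': array([ 5.50433731e+01,  2.18319950e+01,  7.43712547e+01,  2.90501979e-04,
        8.38576249e+01, -1.23350796e+01]), 'qvel': array([ 0.05214284, -0.15556898, -0.10860293, -0.050197  ,  0.07381239,
        0.07040022]), 'joint_efforts': array([ 3.49077891e-03, -4.48624170e+01, -2.31345981e+01, -3.04324749e-05,
        3.78838231e-03,  2.78573316e-05]), 'position': array([0.21142248, 0.50750864, 0.23087555]), 'tool_rot': array([[-6.12876176e-04,  3.84642673e-01,  9.23065349e-01],
       [-8.67891222e-04,  9.23064970e-01, -3.84643091e-01],
       [-9.99999436e-01, -1.03685890e-03, -2.31896530e-04]]), 'ft_force': array([ 0.15212793,  0.43193133, -0.36186141]), 'wrist_torque': array([ 0.00404886,  0.01551038, -0.01051572]), 'grip_width': 0.08509424143284856}
```

View pics/top0.png

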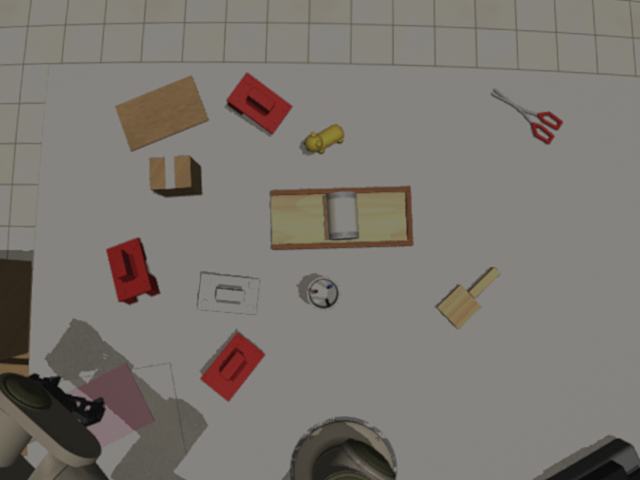

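View pics/side0.png

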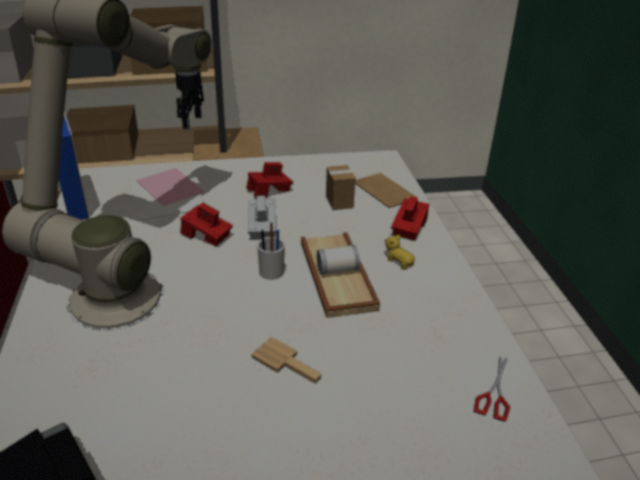

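The top view shows the grey stop at (228,293), the lane with its open end at (270,219), the tin at (343,215) and the paddle at (470,298). The pot is at (322,292), the carton at (172,172) and the toy at (325,138). The side view confirms this layout.

```bash
python3 - <<'E'
from h import *
m=load('top0.png')
def p(n,uv,z): print(n,np.round(px2w(m,uv,z),4).tolist())
p('lane end corners (curb tops z.028)',[(270,190),(272,249)],.028)
p('lane closed',[(411,186),(412,245)],.028)
p('tin',[(343,215)],.053)
p('stop deck corners',[(200,272),(260,277),(258,315),(197,309)],.055)
p('rib',[(230,294)],.1)
p('paddle blade corners',[(461,286),(480,303),(459,327),(438,307)],.014)
p('paddle handle end',[(492,267),(499,273)],.018)
p('pot',[(322,292)],.09); p('carton',[(172,172)],.11); p('toy',[(325,138)],.05)
im=cv2.imread('pics/top0.png')
a=cv2.resize(im[250:340,180:350],None,fx=4.7,fy=4.7,interpolation=cv2.INTER_CUBIC)[:, :800]
b=cv2.imread('pics/side0.png')[160:270,210:290]
cv2.imwrite('pics/crop1.png',a)
E
python3 -m pendant '{"travel":[[30,-30,40],[30,-30,40],[20,-30,40],[20,-30,20],[15,-25,0],[0,-25,0],[0,-20,0],[0,0,0],[0,0,0]],"delta_rot":[[0,0,0],[0,0,0],[0,0,0],[0,0,0],[0,0,0],[0,0,0],[0,0,0],[0,0,0],[0,0,0]]}'
python3 - <<'E'
from h import *
im,m=snap('wrist','w1.png'); print(np.round(m['pose'],3).tolist())
E
```

```text
lane end corners (curb tops z.028) [[0.6328, 0.182, 0.028], [0.4981, 0.1733, 0.028]]
lane closed [[0.6492, -0.1396, 0.028], [0.5142, -0.1429, 0.028]]
tin [[0.5758, 0.0155, 0.053]]
stop deck corners [[0.4419, 0.3292, 0.055], [0.4342, 0.1955, 0.055], [0.3509, 0.1975, 0.055], [0.3602, 0.333, 0.055]]
rib [[0.3966, 0.2529, 0.1]]
paddle blade corners [[0.4238, -0.2591, 0.014], [0.3858, -0.3035, 0.014], [0.3305, -0.2553, 0.014], [0.3751, -0.2065, 0.014]]
paddle handle end [[0.4685, -0.3299, 0.018], [0.455, -0.3463, 0.018]]
pot [[0.4054, 0.0584, 0.09]]
carton [[0.6541, 0.3864, 0.11]]
toy [[0.7506, 0.0592, 0.05]]
time_s: 0.9
position: [0.305, 0.3411, 0.3396]
tool_rot: [[0.0, 0.386, 0.922], [0.0, 0.922, -0.386], [-1.0, 0.0, 0.0]]
ft_force: [-0.3, -0.4, -1.3]
grip_width: 0.0853
[[0.386, -0.89, -0.241, 0.244], [0.922, 0.373, 0.101, 0.367], [0.0, -0.261, 0.965, 0.482], [0.0, 0.0, 0.0, 1.0]]
```

View pics/w1.png

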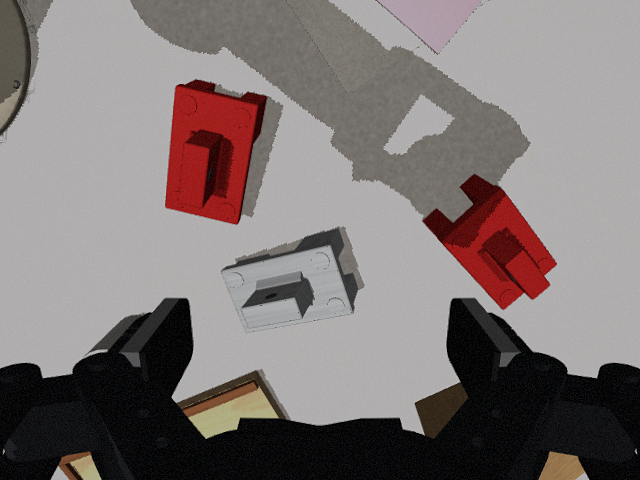

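The wrist view shows the grey stop at (290,285). Its two long feet are on the right, at about world +y, and its short foot is on the left, so it is already close to the target heading. I'll fit its pose and overlay the model to check.

```bash
cat >> h.py <<'E'
def stopR(yaw,t=.2393):
    a=np.array([np.cos(yaw),np.sin(yaw),0]); y=np.cross([0,0,1],a)
    x=a*np.cos(t)+np.array([0,0,-1])*np.sin(t); return np.c_[x,y,np.cross(x,y)]
DECK=np.array([[-65,40,6.5],[65,40,6.5],[65,-40,6.5],[-65,-40,6.5]])/1e3
RIB=np.array([[-30,12,53.5],[30,12,53.5],[30,-12,53.5],[-30,-12,53.5]])/1e3
def stopX(p,L,z=.0472,t=.2393): return np.array([p[0],p[1],z])+L@stopR(p[2],t).T
E
python3 - <<'E'
from h import *
from scipy.optimize import least_squares
m=load('top0.png'); uv=np.array([(200,272),(260,277),(258,315),(197,309)])
r=least_squares(lambda p:(w2px(m,stopX(p,DECK))-uv).ravel(),[.397,.265,-1.63]); print(r.x,np.round(r.fun,1))
w=load('w1.png'); im=cv2.imread('pics/w1.png')
S=5;o=np.array([200,210]); a=cv2.resize(im[210:350,200:360],None,fx=S,fy=S,interpolation=cv2.INTER_CUBIC)[:600]
for L,c in((DECK,(0,255,0)),(RIB,(0,0,255))):
    q=w2px(w,stopX(r.x,L)); print(q.round(1).tolist()); cv2.polylines(a,[np.int32((q+.5-o)*S)],True,c,1)
cv2.imwrite('pics/crop2.png',a)
E
```

```text
[ 0.39681311  0.26470844 -1.63267133] [ 1.   0.6 -0.1  0.7 -1.4 -1.5  0.5  0.2]
[[354.1, 313.3], [246.8, 334.4], [219.6, 272.2], [329.4, 243.9]]
[[303.0, 319.3], [248.8, 330.1], [239.7, 309.3], [294.4, 297.4]]
```

View pics/crop2.png

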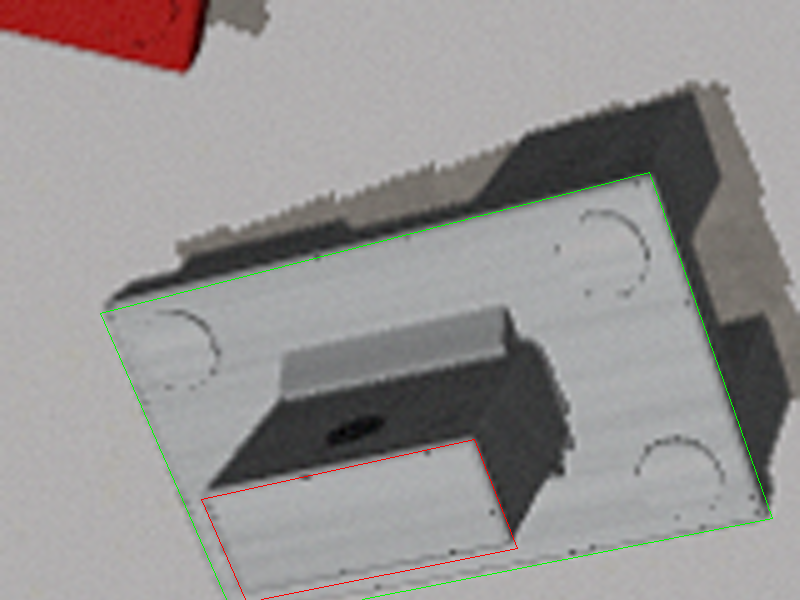

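The overlay matches the stop to about 1 px in both views, with the low short foot at the left. I'll approach aligned to its tilt.

```bash
python3 -m pendant '{"travel":[[7,-8,-14],[7,-8,-14],[7,-8,-14],[7,-8,-14],[7,-8,-14],[7,-8,-14],[7,-8,-14],[7,-8,-14],[7,-8,-14],[7,-8,-14],[7,-8,-14],[7,-8,-14],[6,-8,-14],[0,0,0],[0,0,0]],"delta_rot":[[0,0,-0.1236],[0,0,-0.1236],[0,0,-0.1236],[0,0,-0.1236],[0,0,-0.1236],[0,0,-0.1236],[0,0,-0.1236],[0,0,-0.1236],[0,0,-0.1236],[0,0,-0.1236],[0.0796,-0.0049,0],[0.0796,-0.0049,0],[0.0796,-0.0049,0],[0,0,0],[0,0,0]]}' 85 60
cat > t.py <<'E'
from h import *
import sys
p=(.3968,.2647,-1.6327); R=stopR(p[2])
def need(tgt,Rt):
    s=env.observe(); from scipy.spatial.transform import Rotation as Q
    print('travel mm',np.round(1000*(np.array(tgt)-s['position']),1),'rot',np.round(Q.from_matrix(Rt@s['tool_rot'].T).as_rotvec(),4),'q',np.round(s['q'],1),'F',np.round(s['ft_force'],1),'t',s['time_s'],'w',s['grip_width'])
E
python3 - <<'E'
from t import *
Rt=np.c_[-R[:,2],R[:,1],R[:,0]]
need(stopX(p,np.array([[0,0,.014]]))[0],Rt)
E
```

```text
time_s: 2.2
position: [0.3951, 0.2373, 0.1568]
tool_rot: [[0.013, 0.998, -0.06], [0.236, -0.062, -0.97], [-0.972, -0.002, -0.236]]
ft_force: [-0.0, -0.9, 0.1]
grip_width: 0.085
travel mm [  1.5  24.1 -96. ] rot [ 0.0011 -0.002  -0.0002] q [  8.4  15.  100.   15.   63.    5.3] F [-0.  -0.9  0.1] t 2.2 w 0.08496472300141994
```

```bash
python3 -m pendant '{"travel":[[0.3,4,-16],[0.3,4,-16],[0.3,4,-16],[0.2,4,-16],[0.2,4,-16],[0.2,4.1,-16],[0,0,0],[0,0,0]],"delta_rot":[[0,0,0],[0,0,0],[0,0,0],[0,0,0],[0,0,0],[0,0,0],[0,0,0],[0,0,0]]}' 85 60
python3 -m pendant '{"travel":[[0,0,0],[0,0,0],[0,0,0],[0,0,0],[0,0,0],[0,0,0],[0,0,0],[0,0,0]],"delta_rot":[[0,0,0],[0,0,0],[0,0,0],[0,0,0],[0,0,0],[0,0,0],[0,0,0],[0,0,0]]}' 20 60
```

```text
time_s: 2.87
position: [0.3962, 0.2628, 0.0616]
tool_rot: [[0.013, 0.998, -0.056], [0.236, -0.058, -0.97], [-0.972, -0.0, -0.236]]
ft_force: [-0.0, 0.1, -0.2]
grip_width: 0.0845
time_s: 3.53
position: [0.3966, 0.2616, 0.0618]
tool_rot: [[0.015, 0.998, -0.058], [0.237, -0.06, -0.97], [-0.971, 0.001, -0.237]]
ft_force: [0.3, -1.7, 6.4]
grip_width: 0.0234
```

```bash
python3 -m pendant '{"travel":[[0,0,4],[0,0,12],[0,0,20],[0,0,24],[0,0,24],[0,0,20],[16,-6,6],[17,-8.5,0],[17,-8.5,0],[17,-8.5,0],[17,-8.5,0],[17,-8.5,0],[17,-8.5,0],[17,-8.5,0],[17,-9,0],[16.9,-9.4,0],[0,0,0],[0,0,0]],"delta_rot":[[0,0,0],[0,0,0],[0,0,0],[0,0,0],[0,0,0],[0,0,0],[-0.0796,0.0049,0],[-0.0796,0.0049,0],[-0.0796,0.0049,0],[0,0,0.024],[0,0,0.024],[0,0,0.024],[0,0,0.023],[0,0,0.023],[0,0,0],[0,0,0],[0,0,0],[0,0,0]]}' - 60
python3 - <<'E'
from h import *
s=env.observe()
print(s['position'],s['tool_rot'].round(3).tolist(),s['grip_width'],s['time_s'])
im,m=snap('wrist','w2.png')
L=np.array([.5655,.1777,.02]);x=np.array([-.056,.9984,0]);y=np.array([-.9984,-.056,0])
T=snap('top','top2.png')
for n,mm in(('w2.png',m),('top2.png',T[1])):
    a=cv2.imread('pics/'+n)
    q=w2px(mm,[L+.068*y,L-.068*y,L-.32*x-.068*y,L-.32*x+.068*y]); print(q.round(0).tolist())
    cv2.polylines(a,[np.int32(q)],True,(255,0,255),1)
    for l,c in((DECK,(0,255,0)),):
        X=s['position']+np.array([0,0,-.015])+l@np.c_[s['tool_rot'][:,2],s['tool_rot'][:,1],-s['tool_rot'][:,0]].T
        cv2.polylines(a,[np.int32(w2px(mm,X))],True,c,1)
    cv2.imwrite('pics/o_'+n,a)
a=cv2.imread('pics/o_w2.png');b=cv2.imread('pics/o_top2.png')[110:290,180:460]
cv2.imwrite('pics/mix.png',np.vstack([cv2.resize(a,(440,330)),cv2.resize(b,(440,260))]) )
E
```

```text
time_s: 5.03
position: [0.565, 0.1772, 0.1701]
tool_rot: [[-0.003, 0.998, 0.057], [-0.0, 0.057, -0.998], [-1.0, -0.003, 0.0]]
ft_force: [-0.0, 0.5, -6.8]
grip_width: 0.0232
[0.56501045 0.17719773 0.17006532] [[-0.003, 0.998, 0.057], [-0.0, 0.057, -0.998], [-1.0, -0.003, 0.0]] 0.023194134531004 5.0333
[[223.0, 215.0], [418.0, 215.0], [392.0, 548.0], [248.0, 548.0]]
[[272.0, 249.0], [271.0, 190.0], [410.0, 186.0], [413.0, 245.0]]
```

View pics/mix.png

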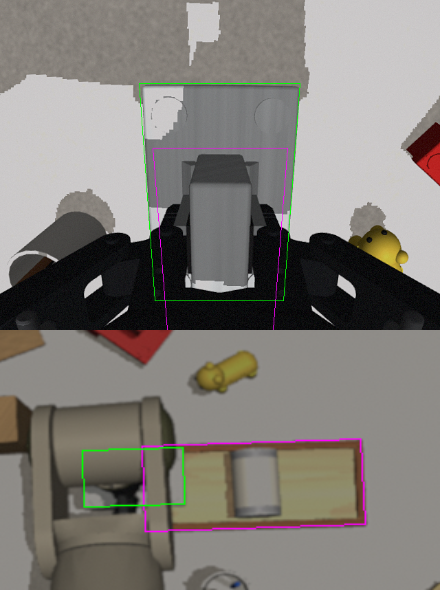

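The stop is level in the gripper and matches the expected outline. The lane overlay fits the board. I'll lower it now, slowly at the end.

```bash
python3 -m pendant '{"travel":[[0.5,0.5,-8],[0,0,-15],[0,0,-18],[0,0,-18],[0,0,-16],[0,0,-12],[0,0,-7],[0,0,-2],[0,0,0],[0,0,0]],"delta_rot":[[0,0.003,0],[0,0,0],[0,0,0],[0,0,0],[0,0,0],[0,0,0],[0,0,0],[0,0,0],[0,0,0],[0,0,0]]}' 
python3 -m pendant '{"travel":[[0,0,-1],[0,0,-1],[0,0,-1],[0,0,-1],[0,0,0]],"delta_rot":[[0,0,0],[0,0,0],[0,0,0],[0,0,0],[0,0,0]]}'
```

```text
time_s: 5.97
position: [0.566, 0.1785, 0.0761]
tool_rot: [[-0.002, 0.998, 0.058], [0.0, 0.058, -0.998], [-1.0, -0.002, -0.0]]
ft_force: [0.6, -0.5, -5.3]
grip_width: 0.0231
time_s: 6.38
position: [0.5657, 0.1783, 0.0713]
tool_rot: [[-0.003, 0.998, 0.058], [-0.0, 0.058, -0.998], [-1.0, -0.003, -0.0]]
ft_force: [-0.5, 0.0, -6.3]
grip_width: 0.0232
```

```bash
python3 -m pendant '{"travel":[[0,0,-1],[0,0,-0.7],[0,0,-0.7],[0,0,0]],"delta_rot":[[0,0,0],[0,0,0],[0,0,0],[0,0,0]]}'
python3 -m pendant '{"travel":[[0,0,-0.6],[0,0,-0.6],[0,0,0]],"delta_rot":[[0,0,0],[0,0,0],[0,0,0]]}'
```

```text
time_s: 6.72
position: [0.5657, 0.1783, 0.0689]
tool_rot: [[-0.003, 0.998, 0.058], [-0.0, 0.058, -0.998], [-1.0, -0.003, -0.0]]
ft_force: [0.3, 0.5, -5.7]
grip_width: 0.0235
time_s: 6.97
position: [0.5658, 0.1782, 0.0686]
tool_rot: [[-0.002, 0.998, 0.058], [-0.0, 0.058, -0.998], [-1.0, -0.002, -0.0]]
ft_force: [-3.8, -1.9, 2.8]
grip_width: 0.0237
```

```bash
python3 -m pendant '{"travel":[[0,0,0],[0,0,0],[0,0,0],[0,0,0],[0,0,0],[0,0,0],[0,0,0],[0,0,4],[0,0,12],[0,0,20],[0,0,22],[0,0,14],[0,0,0]],"delta_rot":[[0,0,0],[0,0,0],[0,0,0],[0,0,0],[0,0,0],[0,0,0],[0,0,0],[0,0,0],[0,0,0],[0,0,0],[0,0,0],[0,0,0],[0,0,0]]}' 70 60
python3 -m pendant '{"travel":[[0,0,0],[-0.4,7,0],[-0.6,10,0],[-0.7,13,0],[-0.7,13,0],[-0.3,6,0],[0,0,0],[0,0,0],[0,0,0]],"delta_rot":[[0,0,0],[0,0,0],[0,0,0],[0,0,0],[0,0,0],[0,0,0],[0,0,0],[0,0,0],[0,0,0]]}' 0 30
python3 - <<'E'
from h import *
s=env.observe(); im,m=snap('wrist','w3.png')
p=(.566,.178,-1.513); q=lambda L:np.int32(w2px(m,stopX(p,L,.0535,0)))
a=im[:,:,::-1].copy(); cv2.polylines(a,[q(DECK)],True,(0,255,0),1); cv2.polylines(a,[q(RIB)],True,(0,0,255),1)
L=np.array([.5655,.1777,.02]);x=np.array([-.056,.9984,0]);y=np.array([-.9984,-.056,0])
cv2.polylines(a,[np.int32(w2px(m,[L+.068*y,L-.068*y]))],False,(255,0,255),1)
cv2.imwrite('pics/o3.png',a); print(s['time_s'],s['ft_force'])
E
```

```text
time_s: 8.05
position: [0.5671, 0.1785, 0.1433]
tool_rot: [[0.003, 0.998, 0.058], [0.001, 0.058, -0.998], [-1.0, 0.003, -0.0]]
ft_force: [0.3, -0.7, 0.8]
grip_width: 0.0699
time_s: 8.8
position: [0.5631, 0.2272, 0.1397]
tool_rot: [[-0.003, 0.998, 0.058], [-0.0, 0.058, -0.998], [-1.0, -0.003, -0.0]]
ft_force: [0.6, 0.5, -0.4]
grip_width: -0.0001
8.8 [ 0.6367828   0.53938971 -0.38305704]
```

View pics/o3.png

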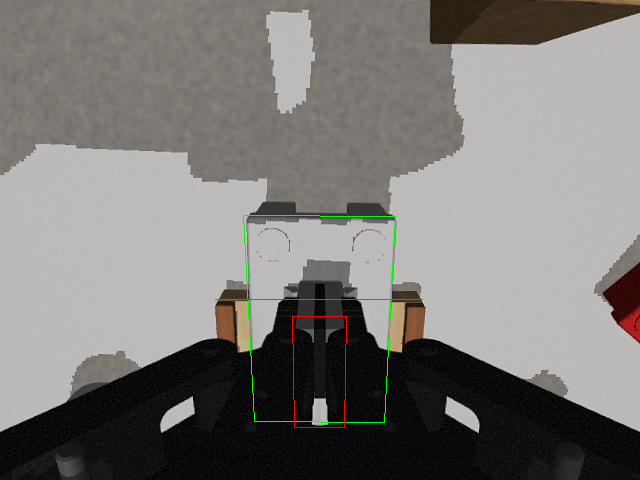

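The wrist view shows the stop symmetric on the board. The deck spans columns 248–394 and the curbs 216–424, and the outer edge is at row 218. The board end matches my estimate, so I'll do the presses next.

```bash
python3 -m pendant '{"travel":[[0,0,-10],[0,0,-20],[0,0,-20],[0,0,-14],[0,0,-8],[0,0,0],[0,0,-1.5],[0,0,-1.5],[0,0,0]],"delta_rot":[[0,0,0],[0,0,0],[0,0,0],[0,0,0],[0,0,0],[0,0,0],[0,0,0],[0,0,0],[0,0,0]]}'
python3 -m pendant '{"travel":[[0,0,-1.2],[0,0,-1.2],[0,0,-1.2],[0,0,0]],"delta_rot":[[0,0,0],[0,0,0],[0,0,0],[0,0,0]]}'
```

```text
time_s: 9.6
position: [0.5634, 0.2273, 0.0654]
tool_rot: [[-0.002, 0.998, 0.058], [0.0, 0.058, -0.998], [-1.0, -0.002, -0.0]]
ft_force: [-0.4, 1.5, -0.5]
grip_width: 0.0002
time_s: 9.93
position: [0.563, 0.2273, 0.0611]
tool_rot: [[-0.003, 0.998, 0.058], [-0.0, 0.058, -0.998], [-1.0, -0.003, -0.0]]
ft_force: [-0.3, 0.4, -0.3]
grip_width: -0.0003
```

```bash
python3 -m pendant '{"travel":[[0,0,-0.8],[0,0,-0.8],[0,0,-0.4],[0,0,0],[0,0,0]],"delta_rot":[[0,0,0],[0,0,0],[0,0,0],[0,0,0],[0,0,0]]}'
```

```text
time_s: 10.35
position: [0.5632, 0.2273, 0.0601]
tool_rot: [[-0.002, 0.998, 0.058], [0.0, 0.058, -0.998], [-1.0, -0.002, -0.0]]
ft_force: [-2.4, -0.7, 6.4]
grip_width: -0.0001
```

```bash
python3 -m pendant '{"travel":[[0,0,-0.4],[0,0,0],[0,0,0],[0,0,6],[0,0,18],[0,0,25],[0,0,18],[0.5,-9,4],[1,-18,0],[1,-20,0],[1,-20,0],[1,-18,0],[0.7,-12,0],[0,0,-10],[0,0,-22],[0,0,-18],[0,0,-12],[0,0,-3],[0,0,0]],"delta_rot":[[0,0,0],[0,0,0],[0,0,0],[0,0,0],[0,0,0],[0,0,0],[0,0,0],[0,0,0],[0,0,0],[0,0,0],[0,0,0],[0,0,0],[0,0,0],[0,0,0],[0,0,0],[0,0,0],[0,0,0],[0,0,0],[0,0,0]]}'
python3 -m pendant '{"travel":[[0,0,-1],[0,0,-1],[0,0,-1],[0,0,0]],"delta_rot":[[0,0,0],[0,0,0],[0,0,0],[0,0,0]]}'
```

```text
time_s: 11.93
position: [0.5676, 0.1308, 0.0634]
tool_rot: [[-0.006, 0.998, 0.058], [0.0, 0.058, -0.998], [-1.0, -0.006, -0.0]]
ft_force: [0.1, -0.1, 0.2]
grip_width: -0.0
time_s: 12.27
position: [0.5684, 0.1304, 0.0622]
tool_rot: [[-0.002, 0.998, 0.058], [0.0, 0.058, -0.998], [-1.0, -0.002, -0.0]]
ft_force: [-0.0, 0.7, 0.8]
grip_width: 0.0001
```

```bash
python3 -m pendant '{"travel":[[0,0,-1],[0,0,-0.8],[0,0,-0.8],[0,0,-0.4],[0,0,0],[0,0,0]],"delta_rot":[[0,0,0],[0,0,0],[0,0,0],[0,0,0],[0,0,0],[0,0,0]]}'
```

```text
time_s: 12.77
position: [0.5684, 0.1303, 0.06]
tool_rot: [[-0.002, 0.998, 0.058], [-0.0, 0.058, -0.998], [-1.0, -0.002, -0.0]]
ft_force: [-3.6, 0.2, 9.6]
grip_width: 0.0005
```

Both presses held: 6 N at the outer end and 9.6 N at the lane end, with no rocking. Next is the paddle.

```bash
python3 -m pendant '{"travel":[[0,0,0],[0,0,6],[0,0,20],[0,0,30],[0,0,35],[0,0,35],[0,-6,30],[-3,-14,20],[-8,-30,0],[-10,-34,0],[-11,-36,0],[-11,-36,0],[-11,-36,0],[-11,-36,0],[-11,-36,0],[-11,-36,0],[-11,-36,0],[-11,-36,0],[-11,-34,0]],"delta_rot":[[0,0,0],[0,0,0],[0,0,0],[0,0,0],[0,0,0],[0,0,0],[0,0,0],[0,0,0],[0,0,0],[0,0,0.082],[0,0,0.082],[0,0,0.082],[0,0,0.082],[0,0,0.082],[0,0,0.082],[0,0,0.082],[0,0,0.082],[0,0,0.082],[0,0,0]]}'
python3 -m pendant '{"travel":[[-11,-24,0],[-6,-10,0],[0,0,0],[0,0,0]],"delta_rot":[[0,0,0],[0,0,0],[0,0,0],[0,0,0]]}' 85 60
python3 - <<'E'
from h import *
s=env.observe(); im,m=snap('wrist','w4.png'); print(s['q'].round(1))
d=np.array([-.714,.700,0]);n=np.array([-.7,-.714,0]);c=np.array([.433,-.310,0])
P=lambda a,b,z:c+a*d+b*n+[0,0,z]
for X in([P(-.04,.011,.018),P(-.04,-.011,.018),P(.04,.011,.018),P(.045,.035,.014),P(.12,.035,.014),P(.12,-.035,.014)],): print(w2px(m,X).round(0).tolist())
E
```

```text
time_s: 14.35
position: [0.4473, -0.2776, 0.2351]
tool_rot: [[-0.002, 0.697, 0.717], [-0.002, 0.717, -0.697], [-1.0, -0.003, 0.0]]
ft_force: [0.7, -0.2, -0.5]
grip_width: 0.0002
time_s: 14.68
position: [0.4313, -0.3092, 0.2349]
tool_rot: [[-0.002, 0.7, 0.714], [-0.001, 0.714, -0.7], [-1.0, -0.003, -0.0]]
ft_force: [0.5, -0.4, -0.4]
grip_width: 0.0483
[-48.4  19.7  77.   -0.1  83.3 -93.9]
[[308.0, 246.0], [333.0, 246.0], [307.0, 152.0], [278.0, 146.0], [277.0, 51.0], [365.0, 51.0]]
```

View pics/w4.png

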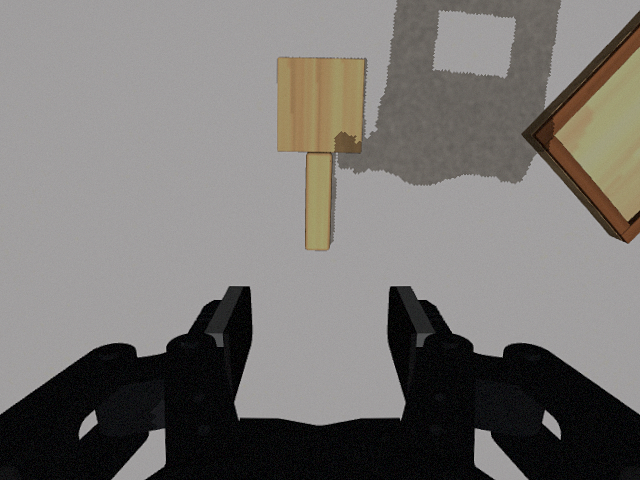

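The wrist view shows the paddle nearly aligned. Its handle end is at (305–331,248), the blade's rear corners are at (277,151) and (362,153), and the front corners are at (277,57) and (366,58).

```bash
python3 - <<'E'
from h import *
from scipy.optimize import least_squares
m=load('w4.png'); uv=np.array([(305,248),(331,248),(277,151),(362,153),(277,57),(366,58)])
L=np.array([(-.04,.011,.018),(-.04,-.011,.018),(.045,.035,.014),(.045,-.035,.014),(.12,.035,.014),(.12,-.035,.014)])
def X(p):
    c,s=np.cos(p[2]),np.sin(p[2]); return np.c_[p[0]+c*L[:,0]-s*L[:,1],p[1]+s*L[:,0]+c*L[:,1],L[:,2]]
r=least_squares(lambda p:(w2px(m,X(p))-uv).ravel(),[.433,-.31,2.37]); print(r.x,np.degrees(r.x[2]),r.fun.round(1))
# tin & lane recheck from top
im,T=snap('top','top4.png'); a=im[150:290,230:450,::-1]; cv2.imwrite('pics/crop4.png',cv2.resize(a,None,fx=3.5,fy=3.5,interpolation=cv2.INTER_CUBIC))
E
```

```text
[ 0.43485336 -0.31410166  2.34769225] 134.51285778402146 [ 0.3  2.1 -0.4  2.6  0.5 -0.8 -0.2 -1.2  0.4 -1.4 -0.6 -0.8]
```

View pics/crop4.png

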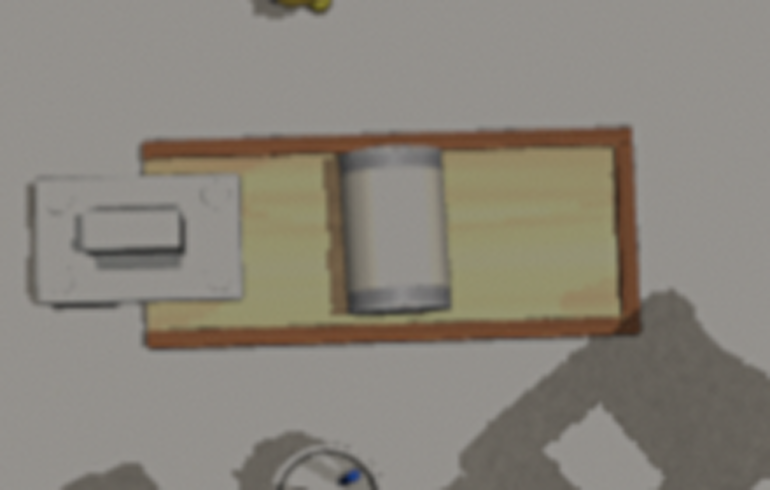

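The top view shows the stop square on the lane end and the tin unmoved at column 343. Now I'll grasp the paddle.

```bash
python3 -m pendant '{"travel":[[3.6,-4.9,-12],[0,0,-28],[0,0,-32],[0,0,-32],[0,0,-32],[0,0,-32],[0,0,-28],[0,0,-18],[0,0,-10],[0,0,-5],[0,0,-1],[0,0,0],[0,0,0]],"delta_rot":[[0,0,-0.0187],[0,0,0],[0,0,0],[0,0,0],[0,0,0],[0,0,0],[0,0,0],[0,0,0],[0,0,0],[0,0,0],[0,0,0],[0,0,0],[0,0,0]]}' 85 60
python3 -m pendant '{"travel":[[0,0,-1],[0,0,0],[0,0,0],[0,0,0],[0,0,0],[0,0,0],[0,0,0],[0,0,0],[0,0,0]],"delta_rot":[[0,0,0],[0,0,0],[0,0,0],[0,0,0],[0,0,0],[0,0,0],[0,0,0],[0,0,0],[0,0,0]]}' 15 60
```

```text
time_s: 15.87
position: [0.4355, -0.3149, 0.006]
tool_rot: [[-0.001, 0.713, 0.702], [-0.004, 0.702, -0.713], [-1.0, -0.003, 0.002]]
ft_force: [-0.5, -0.3, -0.3]
grip_width: 0.0851
time_s: 16.62
position: [0.435, -0.3148, 0.0042]
tool_rot: [[-0.002, 0.713, 0.701], [-0.002, 0.701, -0.713], [-1.0, -0.003, 0.0]]
ft_force: [-0.1, 0.1, 6.1]
grip_width: 0.0202
```

```bash
python3 -m pendant '{"travel":[[0,0,6],[0,0,16],[0,0,25],[0,0,28],[0,0,20],[18.9,15,0],[18.9,16,0],[18.9,16,0],[18.9,16,0],[18.9,16,0],[18.9,16,0],[18.9,16,0],[18.6,16,0],[0,0.9,0],[0,0,0]],"delta_rot":[[0,0,0],[0,0,0],[0,0,0],[0,0,0],[0,0,0],[0,0,-0.0901],[0,0,-0.0901],[0,0,-0.0901],[0,0,-0.0901],[0,0,-0.0901],[0,0,-0.0901],[0,0,-0.0901],[0,0,-0.0901],[0,0,0],[0,0,0]]}'
python3 - <<'E'
from h import *
s=env.observe(); im,m=snap('wrist','w5.png'); i2,m2=snap('side','s5.png')
a=im[:,:,::-1].copy(); t=s['position']; d=-s['tool_rot'][:,2]; n=s['tool_rot'][:,1]
P=lambda A,B,z:t+A*d+B*n+[0,0,z-.0042]
q=np.int32(w2px(m,[P(-.04,.011,.018),P(-.04,-.011,.018),P(.045,-.011,.018),P(.045,-.035,.014),P(.12,-.035,.014),P(.12,.035,.014),P(.045,.035,.014),P(.045,.011,.018)]))
cv2.polylines(a,[q],True,(0,255,0),1)
b=cv2.resize(i2[230:400,230:400,::-1],(480,480),interpolation=cv2.INTER_CUBIC)
cv2.imwrite('pics/mix5.png',cv2.resize(np.hstack([a,b]),(800,343)))
E
```

```text
time_s: 17.87
position: [0.5859, -0.1857, 0.0985]
tool_rot: [[-0.004, 0.998, 0.06], [0.0, 0.06, -0.998], [-1.0, -0.004, -0.0]]
ft_force: [-0.0, -0.3, -0.6]
grip_width: 0.0206
```

View pics/mix5.png

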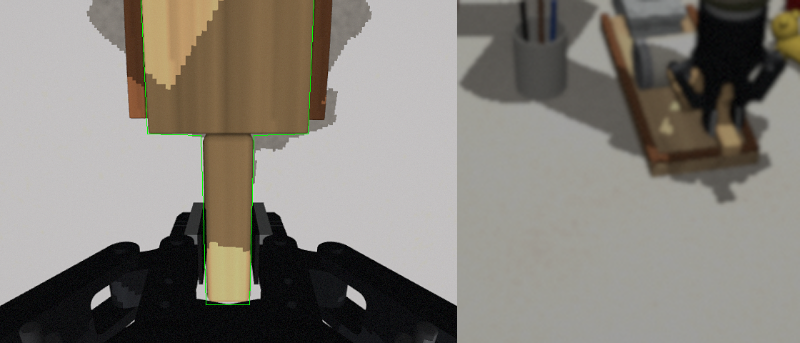

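The paddle matches its model, level in the gripper and centred over the lane (columns 148–310 between the curbs at 130–330). I'll lower it behind the tin and advance slowly.

```bash
python3 -m pendant '{"travel":[[0,0,-8],[0,0,-14],[0,0,-14],[0,0,-9],[0,0,-3.5],[-0.3,5,0],[-0.4,7,0],[-0.4,7,0],[-0.4,7,0],[-0.3,5,0],[-0.2,3,0],[-0.1,2,0],[0,0,0]],"delta_rot":[[0,0,0],[0,0,0],[0,0,0],[0,0,0],[0,0,0],[0,0,0],[0,0,0],[0,0,0],[0,0,0],[0,0,0],[0,0,0],[0,0,0],[0,0,0]]}'
python3 -m pendant '{"travel":[[-0.1,1.5,0],[-0.1,1.5,0],[-0.1,1.5,0],[-0.1,1.5,0],[-0.1,1.5,0],[-0.1,1.5,0],[-0.1,1.5,0],[-0.1,1.5,0],[-0.1,1.5,0],[-0.1,1.5,0],[-0.1,1.5,0],[-0.1,1.5,0],[-0.1,1.5,0],[-0.1,1.5,0],[-0.1,1.5,0],[-0.1,1.5,0],[-0.1,1.5,0],[-0.1,1.5,0],[-0.1,1.5,0],[-0.1,1.5,0]],"delta_rot":[[0,0,0],[0,0,0],[0,0,0],[0,0,0],[0,0,0],[0,0,0],[0,0,0],[0,0,0],[0,0,0],[0,0,0],[0,0,0],[0,0,0],[0,0,0],[0,0,0],[0,0,0],[0,0,0],[0,0,0],[0,0,0],[0,0,0],[0,0,0]]}'
python3 - <<'E'
from h import *
im,T=snap('top','top6.png'); i2,m2=snap('side','s6.png')
cv2.imwrite('pics/mix6.png',np.hstack([cv2.resize(im[150:290,230:450,::-1],(440,280)),cv2.resize(i2[210:350,260:400,::-1],(280,280))]))
E
```

```text
time_s: 19.05
position: [0.5838, -0.1503, 0.0505]
tool_rot: [[-0.003, 0.998, 0.057], [-0.0, 0.057, -0.998], [-1.0, -0.003, -0.0]]
ft_force: [-0.3, -0.7, -1.0]
grip_width: 0.0202
time_s: 20.72
position: [0.5817, -0.1205, 0.0503]
tool_rot: [[-0.003, 0.998, 0.057], [-0.0, 0.057, -0.998], [-1.0, -0.003, -0.0]]
ft_force: [-0.2, 0.8, 0.2]
grip_width: 0.0205
```

View pics/mix6.png

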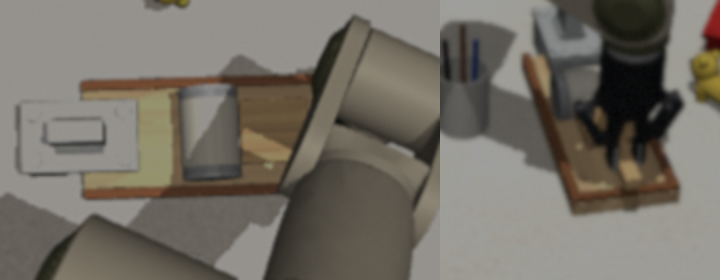

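The tin is at column 335, so it has rolled about 18 mm and stays with the paddle. I'll keep going.

```bash
python3 -m pendant '{"travel":[[-0.1,2,0],[-0.1,2,0],[-0.1,2,0],[-0.1,2,0],[-0.1,2,0],[-0.1,2,0],[-0.1,2,0],[-0.1,2,0],[-0.1,2,0],[-0.1,2,0],[-0.1,2,0],[-0.1,2,0],[-0.1,2,0],[-0.1,2,0],[-0.1,2,0],[-0.1,2,0],[-0.1,2,0],[-0.1,2,0],[-0.1,1.5,0],[0,1,0]],"delta_rot":[[0,0,0],[0,0,0],[0,0,0],[0,0,0],[0,0,0],[0,0,0],[0,0,0],[0,0,0],[0,0,0],[0,0,0],[0,0,0],[0,0,0],[0,0,0],[0,0,0],[0,0,0],[0,0,0],[0,0,0],[0,0,0],[0,0,0],[0,0,0]]}'
python3 -m pendant '{"travel":[[0,1,0],[0,1,0],[0,1,0],[0,1,0],[0,1,0],[0,0,0],[0,0,0]],"delta_rot":[[0,0,0],[0,0,0],[0,0,0],[0,0,0],[0,0,0],[0,0,0],[0,0,0]]}'
```

```text
time_s: 22.48
position: [0.5797, -0.082, 0.0503]
tool_rot: [[-0.003, 0.998, 0.057], [0.0, 0.057, -0.998], [-1.0, -0.003, -0.0]]
ft_force: [0.4, -0.5, -0.8]
grip_width: 0.0206
time_s: 23.07
position: [0.5798, -0.0772, 0.0503]
tool_rot: [[-0.003, 0.998, 0.057], [0.0, 0.057, -0.998], [-1.0, -0.003, -0.0]]
ft_force: [-0.5, -0.5, -1.0]
grip_width: 0.0205
```

```bash
python3 -m pendant '{"travel":[[0,1,0],[0,1,0],[0,0,0],[0,0,0]],"delta_rot":[[0,0,0],[0,0,0],[0,0,0],[0,0,0]]}'
python3 -m pendant '{"travel":[[0,0.7,0],[0,0.7,0],[0,0,0],[0,0,0]],"delta_rot":[[0,0,0],[0,0,0],[0,0,0],[0,0,0]]}'
python3 - <<'E'
from h import *
im,T=snap('top','top7.png')
cv2.imwrite('pics/mix7.png',cv2.resize(im[160:270,230:390,::-1],(800,550),interpolation=cv2.INTER_CUBIC))
L=np.array([.566,.178,.02]);x=np.array([-.056,.9984,0])
print(w2px(T,[L+[0,0,.033]-x*.098]), w2px(T,[L+[0,0,.033]-x*.105]))
E
```

```text
time_s: 23.4
position: [0.5798, -0.0752, 0.0504]
tool_rot: [[-0.003, 0.998, 0.056], [0.0, 0.056, -0.998], [-1.0, -0.003, -0.0]]
ft_force: [-0.0, 0.6, -0.9]
grip_width: 0.0205
time_s: 23.73
position: [0.5798, -0.0739, 0.0504]
tool_rot: [[-0.003, 0.998, 0.057], [-0.0, 0.057, -0.998], [-1.0, -0.003, 0.0]]
ft_force: [-0.8, -3.0, 0.1]
grip_width: 0.0204
[[313.83361696 216.28047058]] [[316.98523388 216.17354866]]
```

View pics/mix7.png

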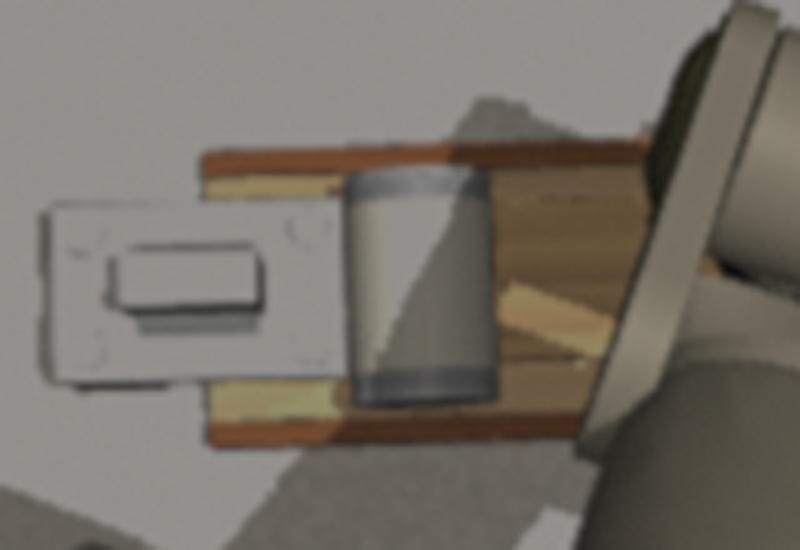

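The tin now touches the stop: its centre is at column 314.2 against 313.8 predicted, and the paddle reads 3 N. I'll back straight off and return the paddle.

```bash
python3 -m pendant '{"travel":[[0,-1,0],[0.1,-2,0],[0.2,-4,0],[0.4,-8,0],[0.8,-14,0],[1,-18,0],[1,-18,0],[1,-18,15],[1,-18,20],[0.5,-9,14],[0,0,0],[0,0,0]],"delta_rot":[[0,0,0],[0,0,0],[0,0,0],[0,0,0],[0,0,0],[0,0,0],[0,0,0],[0,0,0],[0,0,0],[0,0,0],[0,0,0],[0,0,0]]}'
python3 -m pendant '{"travel":[[-15,-13,0],[-19,-16,0],[-19.5,-17,0],[-19.5,-17,0],[-19.5,-17,0],[-19.5,-17,0],[-19.5,-17,0],[-19.3,-16.8,0],[0,0,-14],[0,0,-24],[0,0,-24],[0,0,-14],[0,0,-8],[0,0,-3],[0,0,0],[0,0,0]],"delta_rot":[[0,0,0.0901],[0,0,0.0901],[0,0,0.0901],[0,0,0.0901],[0,0,0.0901],[0,0,0.0901],[0,0,0.0901],[0,0,0.0901],[0,0,0],[0,0,0],[0,0,0],[0,0,0],[0,0,0],[0,0,0],[0,0,0],[0,0,0]]}'
```

```text
time_s: 24.78
position: [0.5857, -0.1849, 0.0993]
tool_rot: [[-0.002, 0.998, 0.055], [-0.0, 0.055, -0.998], [-1.0, -0.002, 0.0]]
ft_force: [-0.2, 0.3, -1.2]
grip_width: 0.0207
time_s: 26.12
position: [0.4353, -0.3146, 0.0128]
tool_rot: [[-0.002, 0.713, 0.702], [-0.002, 0.702, -0.713], [-1.0, -0.003, 0.001]]
ft_force: [0.8, -0.3, -0.7]
grip_width: 0.02
```

```bash
python3 -m pendant '{"travel":[[0,0,-2],[0,0,-2],[0,0,-1.5],[0,0,-1],[0,0,-1],[0,0,-0.7],[0,0,0],[0,0,0]],"delta_rot":[[0,0,0],[0,0,0],[0,0,0],[0,0,0],[0,0,0],[0,0,0],[0,0,0],[0,0,0]]}'
python3 -m pendant '{"travel":[[0,0,-0.4],[0,0,0],[0,0,0],[0,0,0],[0,0,0],[0,0,0],[0,0,0],[0,0,0],[0,0,0]],"delta_rot":[[0,0,0],[0,0,0],[0,0,0],[0,0,0],[0,0,0],[0,0,0],[0,0,0],[0,0,0],[0,0,0]]}' 70
python3 -m pendant '{"travel":[[0,0,5],[0,0,15],[0,0,25],[0,0,30],[0,0,35],[0,0,35],[0,0,30],[0,0,20],[0,0,0],[0,0,0],[0,0,0],[0,0,0]],"delta_rot":[[0,0,0],[0,0,0],[0,0,0],[0,0,0],[0,0,0],[0,0,0],[0,0,0],[0,0,0],[0,0,0],[0,0,0],[0,0,0],[0,0,0]]}'
python3 - <<'E'
from h import *
im,T=snap('top','top8.png'); w,_=snap('wrist','w8.png')
cv2.imwrite('pics/mix8.png',np.vstack([cv2.resize(im[130:350,180:530,::-1],(525,330)),cv2.resize(w[:,:,::-1],(340,255),interpolation=cv2.INTER_AREA) if False else cv2.copyMakeBorder(cv2.resize(w[:,:,::-1],(340,255)),0,0,0,185,cv2.BORDER_CONSTANT)]))
E
```

```text
time_s: 26.78
position: [0.435, -0.3146, 0.0042]
tool_rot: [[-0.002, 0.713, 0.701], [-0.002, 0.701, -0.713], [-1.0, -0.003, -0.0]]
ft_force: [-0.4, 0.0, 0.6]
grip_width: 0.0204
time_s: 27.53
position: [0.435, -0.3146, 0.0037]
tool_rot: [[-0.002, 0.713, 0.701], [-0.002, 0.701, -0.713], [-1.0, -0.003, -0.0]]
ft_force: [-0.7, 0.5, 0.2]
grip_width: 0.07
time_s: 28.53
position: [0.4346, -0.3142, 0.1975]
tool_rot: [[-0.004, 0.713, 0.701], [-0.0, 0.701, -0.713], [-1.0, -0.003, -0.003]]
ft_force: [-0.8, -0.6, 0.3]
grip_width: 0.0701
```

View pics/mix8.png

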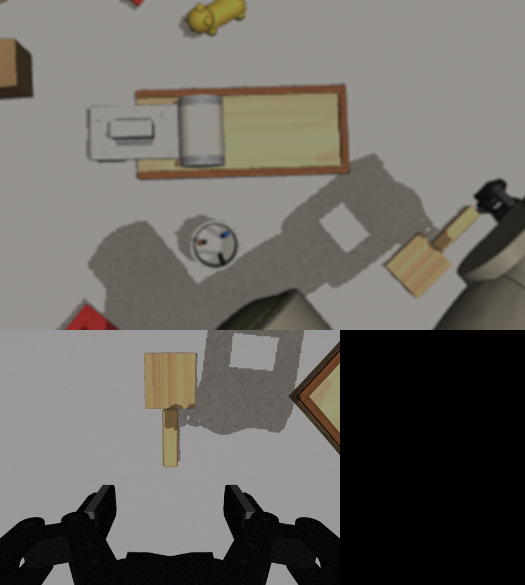

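The tin rests against the stop (column 313.7, 313.8 predicted). The paddle lies flat on the counter, clear of the lane, and the bystanders look unmoved. I'll hand in.

```bash
python3 -c "
from rig import close_job; print(close_job())"
```

```text
the job is handed in; nothing more can be done
None
```

The job is handed in at about 29 s of the 72 s allowed, with every step done in order. `close_job` reported no verdict.

- **Stop:** I gripped the tipped stop by its rib, levelled it, lowered it slowly onto the lane end and let go. In the close view afterwards it stood symmetric between the curbs, with its outer edge within about 2 mm of where I meant it to be.
- **Presses:** I pressed the outer end with about 6 N, then the lane end with about 10 N. The fingertips met the deck at a height of 60 mm at both ends, so it does not rock.
- **Tin:** I rolled it at 12–24 mm/s with the paddle until it touched the stop, when the paddle read about 3 N. In the last picture its centre is at column 313.7, against 313.8 predicted for touching.
- **Paddle:** It lies flat back where it started, released and clear of the lane.
- **Bystanders:** The pot, toy and the visible part of the carton look unmoved. I judged this by eye from the last top view and did not measure it.

None of my checks failed or disagreed. The stop's level was judged from the fingertip heights and the picture overlays, not measured directly.

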